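# Balance a ferrite core, then slide the carrier plate out to the camera pointer

### The arm

A 6-joint arm with a two-finger parallel gripper is mounted at the origin on the work surface. World frame = base frame: x ahead of the robot, y to its left, z up, the work surface at z = 0. Lengths are in m, angles in rad, forces in N, time in s.
With the tool pointing down it reaches from about 0.35 to 0.775 m from the base axis. Payload 7.3 kg.
Tool frame: the origin (TCP) lies at the very end of the fingers, on their centre line; the grasp point (between the pads) lies 19 mm behind it (r.tcp_to_grasp is the distance from the TCP to the grasp point, in m); z points along the fingers, y is the line along which they close (so a half turn about z gives the same grasp; the last joint's range is limited). The gripper opens to 92 mm and grips with 3 to 60 N. Pads are 19 mm wide; open, the fingers measure 130 mm over their backs; the gripper's body (75 mm by 190 mm) begins 47 mm behind the grasp point.
Start: joints at [1.005, 0.342, 1.524, -0, 1.275, -0.146], TCP at [0.214, 0.479, 0.227] pointing down, gripper open.
Joint ranges: [-2.53, 2.53], [-0.77, 2.02], [0.04, 2.7], [-1, 4.14], [0.28, 2.66], [-3.11, 3.11]. Speed limits (rad/s): [2.57, 2.57, 3.14, 3.14, 3.14, 3.14].

### API

Orientations are given as a rotation vector (axis times angle).
In Python, from bench import r gives the robot as it stands.
- The arm moves only by the shell command python3 -m jog 'ROWS' [FORCE]. ROWS is JSON, a list of rows, each an object with "gripper": the finger opening in mm, from 0 to 91.8; "linear": the shift along the world's x, y, z as a fraction of full scale, a list of three; "turn": the turn about the world's z as a fraction of full scale. In form: [{"gripper": gripper, "linear": [dx, dy, dz], "turn": turn}, ...]. A call has 1 to 8 rows; each row is the pose to reach, as a shift and turn from the pose commanded when the call began, turning the shorter way round; what a row does not reach only later rows make up. Full scale, the value 1, is 10 cm for a shift and 360 degrees for a turn. A row lasts 1/10 s, in which the tool goes at most 50 mm and 8.59 degrees, less where a joint would pass 70% of its speed; a pose out of reach is approached as far as the arm can. A call with a number of a shift or a turn outside -1 to 1 is refused whole. A call with a gripper value outside its range is refused whole. The fingers move at their own pace and stop on an object; FORCE is the grip in N (left out, the last holds). Time passes only in rows, so rows that repeat a pose let the fingers close. It gives the time, the measured TCP pose, the force, the opening and the grip force at its end, in the units of the state.
- r.get_obs(): the state, without advancing time (a new reading comes with each control period).
- r.read_camera(name): name is "scene" or "top"; returns a dict with "img" (384x512x3 uint8, blue, green, red), "camera_matrix" (3x3 intrinsics, pixels), "rvec" (rotation vector, rad) and "tvec" (3), from world to camera coordinates, as OpenCV has them. Camera axes: x right, y down, z forward; pixel columns grow to the right and rows downward; lengths in m; the calibration is good to about 2 mm. A picture is of the moment at which its call begins. There is no depth.
- r.finish_job(): hands the job in; it is judged then, once.
The state is a dict: "t": time; "joints": joint angles; "joint_vel": joint speeds; "tau": joint torques, N m; "tool_pos": TCP position; "tool_rot": TCP orientation; "ft_force": force on the tool from outside, world axes, zero at the start; "torque": the same for the moment, N m; "grip_width": finger opening in m; "gripper_force": force on a finger pad.
Only numpy, scipy, OpenCV 4.12 (cv2) and the standard library are available. Lean on these libraries where they do the work, as an engineer would, in place of code of your own. Each camera call takes 0.05 s, during which the arm holds its last target. There are 200 camera calls.

### The job

Balance the ferrite ring from the bench flat and centred on top of the ball on the carrier plate and let go of it; then slide the plate, best gripped by its upright fin, straight out over the end of the riser until its leading edge is level with the pointer of the camera stand, with the ring still balanced. The plate would tip off on its own there, so the program finishes while the gripper is holding it, level and still resting on the riser. Do not lift the plate off the riser, and leave the other things on the bench where they are.

Things in the scene. Friction and masses are not known exactly. Their poses are not given: they have to be found in the camera images.
- core: Dark ferrite ring core, 46 mm outside diameter, 24 mm hole, 20 mm high, about 115 g, lying flat on the bench at the start. Origin: centre of its underside; z is its axis (up). Yaw has no meaning.
- plate: Loose bare aluminium plate, 90 (x) x 240 (y) x 8 mm, lying on the riser, about 0.7 kg in all. Near its leading (-y) end a fixed black rubber ball, 60 mm across, top 54 mm above the plate; near its rear end an upright fin. Origin: centre of its underside; y lengthways, the -y end slides out over the riser end. With the ring on, its weight lies about 105 mm behind the leading edge.
- plate_lead (a point): Middle of the plate's leading (-y) edge, on its upper face: 120 mm from the plate's origin.
- ball_top (a point): Topmost point of the rubber ball (radius 30 mm), 62 mm above the plate's underside and 40 mm behind the leading edge. The ring laid flat and centred has its underside 2.5 mm below this point.
- fin_top (a point): Centre of the top of the aluminium fin: 14 mm thick (plate x), 50 mm long (plate y), rising 45 mm above the plate's upper face; its centre lies 210 mm behind the leading edge. To be pinched from above across its thickness.
- riser: Fixed plywood bench riser, 130 (x) x 260 (y) x 60 mm high, flat top. Origin: centre of its underside at bench level; the plate slides out over its -y end.
- riser_edge (a point): Middle of the riser's -y top edge, over which the plate slides out.
- stand: Fixed camera stand beyond the riser end, on the +x side of the plate path, turned like the riser: a thin round pointer (6 mm thick) on a slim post and, 40 mm to its -y side, a small black camera on a post, top 133 mm high. Origin: on the bench below the pointer tip; posts and base lie 50 to 120 mm from it along +x, the lens from 50 mm.
- pointer_tip (a point): Tip of the pointer, which points along -x, across the plate path, 80 mm above the bench; the plate (upper face 68 mm high) passes under it. Axes as the riser: the leading edge is level with the pointer when it has the same y in these axes (128 to 150 mm beyond the riser edge).
- meter: Grey handheld multimeter lying on the bench, 80 x 150 x 38 mm; bystander. Origin: centre of its underside.
- reel: Empty grey reel standing on end, 64 mm across, 46 mm high; bystander. Origin: centre of its underside.
- driver: Screwdriver with a black handle lying on the bench; bystander.
Things that resemble listed ones, but are neither listed nor needed, are in the scene too. Of the things like the core, leave any that is white; of the rest the smaller one is meant.

How it is judged:
On the way:
1. the ring lies balanced on the ball and the fingers have let go of it, before the plate is slid out (horizontal distance between core and ball_top below 0.01 m and z of core in the frame of plate between 0.052 and 0.068 m and angle between core's own z axis and vertical below 0.26 rad and contact force between the fingers and core below 0.1 N and contact force between core and plate above 0.3 N and y of plate_lead in the frame of riser_edge above -0.06 m), for 0.3 s.
At the end, for the whole second after the job is handed in: Ring on the ball, fingers off it, within 10 mm of centre, tilt under 15 deg. Plate edge within 6 mm of the pointer; plate within 25 mm and 7 deg of the riser line, level to 3 deg, resting on the riser, still, not leaning on the stand, the fingers on it with over 1 N (horizontal distance between core and ball_top below 0.01 m and z of core in the frame of plate between 0.052 and 0.068 m and angle between core's own z axis and vertical below 0.26 rad and contact force between the fingers and core below 0.1 N and contact force between core and plate above 0.3 N and y of plate_lead in the frame of pointer_tip between -0.006 and 0.006 m and x of plate in the frame of riser between -0.025 and 0.025 m and angle between the y axis of plate and the y axis of riser, either way round below 0.12 rad and angle between plate's own z axis and vertical below 0.05 rad and z of plate in the frame of riser between 0.055 and 0.066 m and contact force between the fingers and plate above 1 N and contact force between riser and plate above 0.5 N and contact force between stand and plate below 0.2 N and linear speed of plate below 0.02 m/s and linear speed of core below 0.03 m/s); the arm keeps its last pose, push and grip.
It fails at once if the plate is lifted off the riser (by more than 20 mm) (z of plate in the frame of riser above 0.08 m).
It fails at once if a bystander (multimeter, reel or screwdriver) is moved more than 30 mm (distance of any of meter, reel, driver from where it was at the start of the episode above 0.03 m).
It also fails if it takes over 59 s, if anything falls off the work surface, if the arm or the gripper's body presses on something with over 40 N, if the wrist force passes 120 N, or if a joint passes its speed limit or range.

## Working session

There is one attempt and no reset: what is moved stays moved. The work goes in short steps, Python scripts to look and compute and a shell command to move; the robot and the scene stay as the last step left them, time stands still between calls to the robot, and variables do not carry over. Pictures are saved under pics/ and viewed, at most 12 in all, crops included, and the job is handed in when it is done.

```bash
mkdir -p pics; ls; cat > h.py <<'E'
import numpy as np,cv2,pickle
from bench import r
def snap(tag):
    for n in("scene","top"):
        c=r.read_camera(n); pickle.dump(c,open(f"pics/{tag}_{n}.pkl","wb")); cv2.imwrite(f"pics/{tag}_{n}.png",c["img"])
def load(tag,n): return pickle.load(open(f"pics/{tag}_{n}.pkl","rb"))
def ray(c,uv):
    R=cv2.Rodrigues(np.array(c["rvec"],float))[0]; t=np.array(c["tvec"],float).ravel()
    d=R.T@np.linalg.solve(np.array(c["camera_matrix"]),[uv[0],uv[1],1.]); return -R.T@t,d
def onz(c,uv,z):
    o,d=ray(c,uv); return o+d*(z-o[2])/d[2]
def tri(*cu):
    A=np.zeros((3,3));b=np.zeros(3);L=[]
    for c,uv in cu:
        o,d=ray(c,uv);d/=np.linalg.norm(d);P=np.eye(3)-np.outer(d,d);A+=P;b+=P@o;L.append((o,P))
    x=np.linalg.solve(A,b); return x,[np.linalg.norm(P@(x-o)) for o,P in L]
def proj(c,p): return cv2.projectPoints(np.array(p,float).reshape(-1,3),np.array(c["rvec"],float),np.array(c["tvec"],float),np.array(c["camera_matrix"],float),None)[0].reshape(-1,2)
E
python3 - <<'E'
from h import *
np.set_printoptions(precision=4,suppress=True)
snap("a")
for n in("scene","top"):
    c=load("a",n); print(n,ray(c,(256,192)),np.array(c["camera_matrix"])[0,0])
o=r.get_obs();print(o["t"],o["tool_pos"],o["tool_rot"])
a,b=[load("a",n)["img"] for n in("scene","top")]
E
```

```text
pics
scene (array([ 0.9825, -0.4843,  1.2613]), array([-0.3304,  0.3465, -0.8782])) 471.35034653848805
top (array([ 0.2927, -0.0069,  1.6359]), array([ 0.1499,  0.0105, -0.9887])) 458.82001991740646
0.1 [0.2138 0.4791 0.2261] [-0.6545 -3.0722  0.002 ]
```

View pics/a_scene.png

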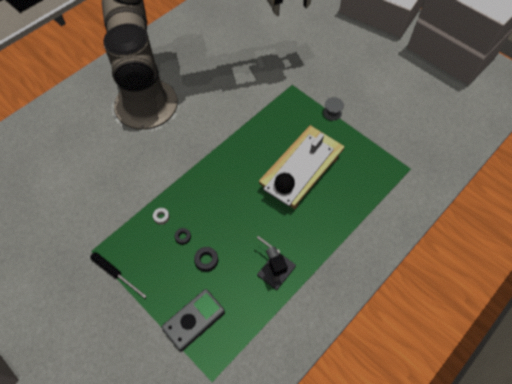

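View pics/a_top.png

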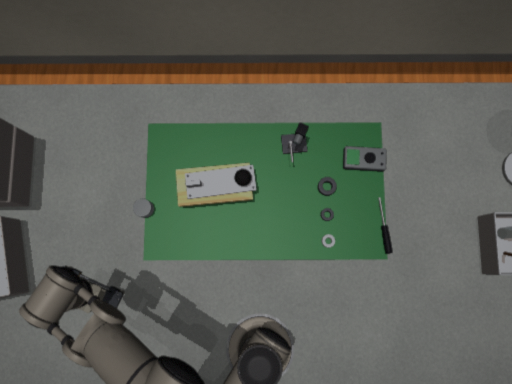

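The scene view shows three candidates for the ring: white at (161,215), small dark at (183,236) and larger dark at (206,259). The top view shows the same three at (328,241), (327,215) and (327,186). The small dark ring fits, because white ones are excluded and the smaller of the rest is meant. The plate's ball is at scene (285,183) and top (243,177), and the pointer tip is at about (258,237) and (293,166). I'll confirm these in enlarged crops.

```bash
python3 - <<'E'
from h import *
for n,(x,y,w,h,s) in {"scene":(145,120,210,160,3.75),"top":(170,120,175,130,4.5)}.items():
    im=load("a",n)["img"][y:y+h,x:x+w]; im=cv2.resize(im,None,fx=s,fy=s,interpolation=cv2.INTER_CUBIC)
    for k in range(0,w,10):
        X=int(k*s); cv2.line(im,(X,0),(X,6 if k%50 else 14),(0,255,255),1)
        if k%20==0: cv2.putText(im,str(x+k),(X,24),0,.35,(0,255,255),1)
    for k in range(0,h,10):
        Y=int(k*s); cv2.line(im,(0,Y),(6,Y),(0,255,255),1)
        if k%20==0: cv2.putText(im,str(y+k),(8,Y+4),0,.35,(0,255,255),1)
    cv2.imwrite(f"pics/b_{n}.png",im)
E
```

```text
(no output)
```

View pics/b_scene.png

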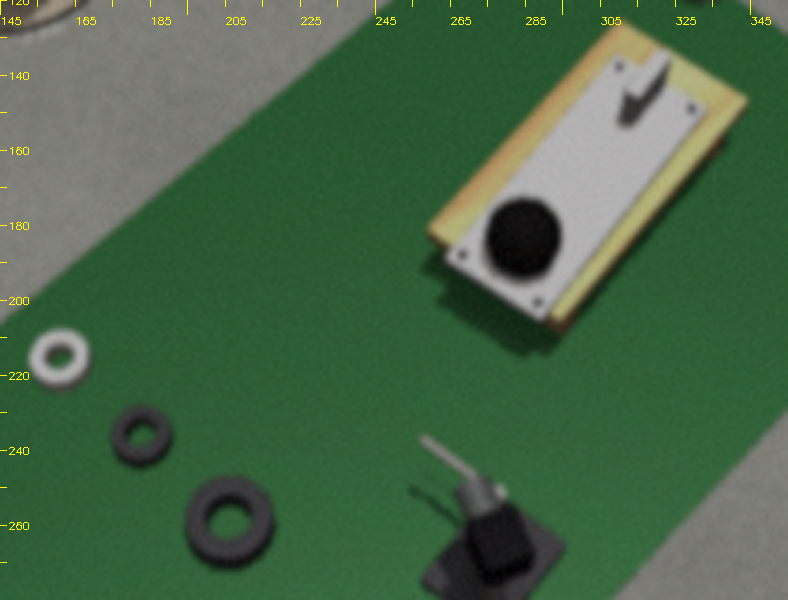

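View pics/b_top.png

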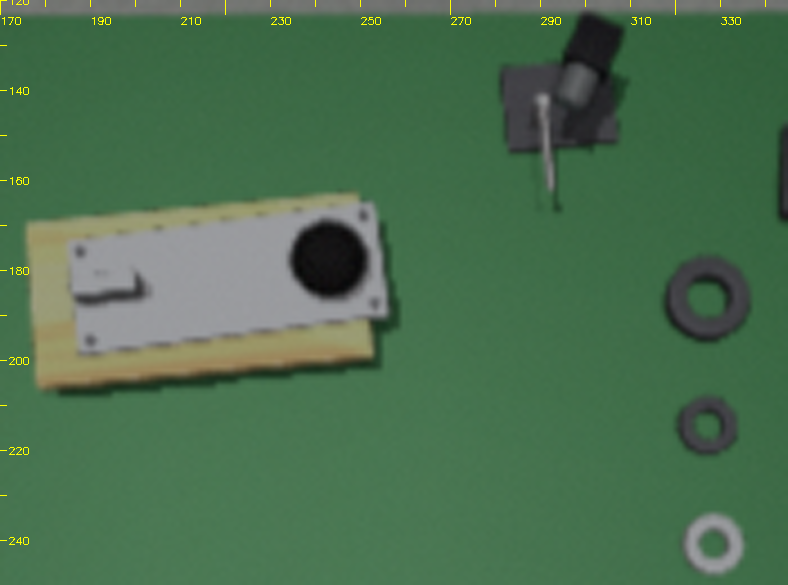

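```bash
python3 - <<'E'
from h import *
np.set_printoptions(precision=4,suppress=True)
S,T=load("a","scene"),load("a","top")
s=lambda X,Y:((X+.5)/3.75-.5+145,(Y+.5)/3.75-.5+120)
t=lambda X,Y:((X+.5)/4.5-.5+170,(Y+.5)/4.5-.5+120)
def both(n,a,b):
    p,e=tri((S,s(*a)),(T,t(*b))); print(n,p,np.round(e,4)); return p
both("core(hole top)",(141,432),(708,426))
both("ball",(523,239),(330,258))
tip=both("tip",(424,438),(551,190))
A=both("leadL",(446,257),(387,317));B=both("leadR",(545,320),(374,204))
C=both("rearR",(708,108),(69,241))
for n,z,L in(("plate",.068,[(387,317),(374,204),(69,241),(80,353)]),("riser",.06,[(26,222),(37,387),(374,357),(358,195)])):
    P=np.array([onz(T,t(*q),z) for q in L]);print(n,P[:,:2].tolist())
P=np.array([onz(S,s(*q),.06) for q in [(748,100),(620,22),(430,232)]]);print("riserS",P[:,:2].tolist())
P=np.array([onz(S,s(*q),.068) for q in [(446,257),(545,320),(708,108)]]);print("plateS",P[:,:2].tolist())
# dark blob centroids
def blob(c,uv,th=60):
    g=c["img"].max(2); m=(g<th).astype(np.uint8); n,l,st,ce=cv2.connectedComponentsWithStats(m); k=l[int(uv[1]),int(uv[0])]; return ce[k],st[k]
for c,q in((S,s(523,239)),(T,t(330,258))): print(blob(c,q,50))
# silhouettes of the cores
for c,q in((S,s(118,434)),(T,t(685,426))):
    print(blob(c,q,75))
print(onz(T,t(708,426),.02),onz(S,s(141,432),.02))
E
```

```text
core(hole top) [ 0.458  -0.2403  0.0151] [0.0007 0.0007]
ball [0.5798 0.0544 0.0887] [0.0001 0.0001]
tip [ 0.6351 -0.1145  0.0783] [0.0014 0.0014]
leadL [0.5385 0.0119 0.0636] [0.0009 0.0009]
leadR [0.6289 0.0233 0.0625] [0.0027 0.0027]
rearR [0.5983 0.2577 0.0685] [0.001 0.001]
plate [[0.5372340470832957, 0.011171466616757726], [0.6259417885484688, 0.021074270919884976], [0.597663500759928, 0.2569625167397779], [0.5102103405544223, 0.24659022678225512]]
riser [[0.6144084973367654, 0.2921228838496538], [0.4850699659747916, 0.28037871464725], [0.5073426905909454, 0.021337538966948337], [0.6348567855789101, 0.0336872185610456]]
riserS [[0.6147309031038584, 0.29269397714466283], [0.48768583500339024, 0.2800526286896021], [0.5132301501731693, 0.021780784767328254]]
plateS [[0.5406281243084481, 0.010875769992099493], [0.6320984556688671, 0.02323315708450646], [0.5986982536332597, 0.25884976778098867]]
(array([283.9379, 183.3954]), array([275, 174,  19,  20, 306], dtype=int32))
(array([242.5931, 177.3824]), array([235, 170,  16,  16, 204], dtype=int32))
(array([182.3119, 236.3761]), array([174, 228,  18,  18, 218], dtype=int32))
(array([326.5204, 214.5918]), array([320, 209,  14,  12,  98], dtype=int32))
[ 0.4571 -0.2402  0.02  ] [ 0.4604 -0.2407  0.02  ]
```

The crops confirm the target: the small dark ring, hole at crop (141,432) in the scene view and (708,426) in the top view, lies between the white and the larger dark ring. Triangulated heights match expectations: ring about 0.015–0.02, ball centre 0.089 against 0.092, and tip 0.078 against 0.080. Next I move to above the ring.

```bash
python3 -m jog '[{"gripper":62,"linear":[0.5,-0.5,0],"turn":0},{"gripper":62,"linear":[1,-1,0],"turn":0},{"gripper":62,"linear":[1,-1,0],"turn":0}]' 10 | tail -c 300
python3 -m jog '[{"gripper":62,"linear":[0.4,-0.5,0],"turn":0},{"gripper":62,"linear":[0.8,-1,0],"turn":0},{"gripper":62,"linear":[0.8,-1,0],"turn":0}]' >/dev/null
python3 -m jog '[{"gripper":62,"linear":[0.3,-0.5,0],"turn":0},{"gripper":62,"linear":[0.65,-1,0],"turn":0},{"gripper":62,"linear":[0.65,-1,0],"turn":0}]' >/dev/null
python3 -m jog '[{"gripper":62,"linear":[0,-0.5,0],"turn":0},{"gripper":62,"linear":[0,-1,0],"turn":0},{"gripper":62,"linear":[0,-1,0],"turn":0}]' >/dev/null
python3 -m jog '[{"gripper":62,"linear":[0,-0.5,0],"turn":0},{"gripper":62,"linear":[0,-1,0],"turn":0},{"gripper":62,"linear":[0,-1,0],"turn":0}]' >/dev/null
python3 -m jog '[{"gripper":62,"linear":[0,-0.5,0],"turn":0},{"gripper":62,"linear":[0,-1,0],"turn":0},{"gripper":62,"linear":[0,-1,0],"turn":0}]' >/dev/null
python3 -m jog '[{"gripper":62,"linear":[0,-0.5,0],"turn":0},{"gripper":62,"linear":[0,-1,0],"turn":0},{"gripper":62,"linear":[0,-1,0],"turn":0}]' >/dev/null
python3 -m jog '[{"gripper":62,"linear":[0,-0.2,-0.4],"turn":0},{"gripper":62,"linear":[0,-0.2,-0.8],"turn":0},{"gripper":62,"linear":[0,-0.2,-0.8],"turn":0},{"gripper":62,"linear":[0,-0.2,-0.8],"turn":0}]'
python3 -c "
from bench import r
o=r.get_obs();print(o['joints'],o['ft_force'])"
```

```text
t: 0.4
tool_pos: [0.3148, 0.3779, 0.2264]
tool_rot: [-0.653, -3.073, 0.001]
ft_force: [-0.1, 1.8, 0.5]
grip_width: 0.0719
gripper_force: 0.0
t: 2.6
tool_pos: [0.4594, -0.2391, 0.1471]
tool_rot: [-0.653, -3.072, -0.002]
ft_force: [1.0, -0.1, 0.4]
grip_width: 0.0623
gripper_force: 0.0
[-6.28245013e-01  4.09108394e-01  1.65963125e+00  5.81550463e-04
  1.07441581e+00 -1.78055386e+00] [ 1.02485957 -0.10375406  0.41488958]
```

```bash
python3 -m jog '[{"gripper":62,"linear":[0,-0.01,-0.4],"turn":0},{"gripper":62,"linear":[0,-0.01,-0.8],"turn":0},{"gripper":62,"linear":[0,-0.01,-1],"turn":0},{"gripper":62,"linear":[0,-0.01,-1],"turn":0}]'
python3 -m jog '[{"gripper":62,"linear":[0,0,-0.2],"turn":0},{"gripper":62,"linear":[0,0,-0.42],"turn":0},{"gripper":62,"linear":[0,0,-0.42],"turn":0},{"gripper":40,"linear":[0,0,-0.42],"turn":0},{"gripper":40,"linear":[0,0,-0.42],"turn":0},{"gripper":40,"linear":[0,0,-0.42],"turn":0},{"gripper":40,"linear":[0,0,-0.42],"turn":0},{"gripper":40,"linear":[0,0,-0.42],"turn":0}]' 8
```

```text
t: 3.0
tool_pos: [0.4591, -0.2404, 0.0465]
tool_rot: [-0.653, -3.071, -0.002]
ft_force: [-0.2, 0.9, -0.0]
grip_width: 0.0621
gripper_force: 0.0
t: 3.8
tool_pos: [0.4602, -0.2422, 0.0066]
tool_rot: [0.654, 3.069, -0.002]
ft_force: [0.9, 1.5, 7.4]
grip_width: 0.0463
gripper_force: 8.0
```

```bash
python3 -m jog '[{"gripper":64,"linear":[0,0,0],"turn":0},{"gripper":64,"linear":[0,0,0],"turn":0},{"gripper":64,"linear":[0,0,0],"turn":0},{"gripper":64,"linear":[0,0,0],"turn":0}]' 8
python3 -m jog '[{"gripper":64,"linear":[0,0,0],"turn":-0.02},{"gripper":64,"linear":[0,0,0],"turn":-0.04},{"gripper":64,"linear":[0,0,0],"turn":-0.06},{"gripper":64,"linear":[0,0,0],"turn":-0.08},{"gripper":64,"linear":[0,0,0],"turn":-0.1},{"gripper":64,"linear":[0,0,0],"turn":-0.12},{"gripper":64,"linear":[0,0,0],"turn":-0.14},{"gripper":64,"linear":[0,0,0],"turn":-0.16}]'
python3 -m jog '[{"gripper":64,"linear":[0,0,0],"turn":-0.02},{"gripper":64,"linear":[0,0,0],"turn":-0.04},{"gripper":64,"linear":[0,0,0],"turn":-0.06},{"gripper":64,"linear":[0,0,0],"turn":-0.08},{"gripper":64,"linear":[0,0,0],"turn":-0.09},{"gripper":64,"linear":[0,0,0],"turn":-0.09}]'
python3 -m jog '[{"gripper":40,"linear":[0,0,0],"turn":0},{"gripper":40,"linear":[0,0,0],"turn":0},{"gripper":40,"linear":[0,0,0],"turn":0},{"gripper":40,"linear":[0,0,0],"turn":0},{"gripper":40,"linear":[0,0,0],"turn":0},{"gripper":40,"linear":[0,0,0],"turn":0}]' 12
```

```text
t: 4.2
tool_pos: [0.4589, -0.2415, 0.0047]
tool_rot: [-0.655, -3.072, -0.0]
ft_force: [0.3, -0.1, -0.8]
grip_width: 0.0635
gripper_force: 0.0
t: 5.0
tool_pos: [0.4589, -0.2415, 0.0046]
tool_rot: [-2.06, -2.372, 0.0]
ft_force: [-0.9, -0.3, 0.4]
grip_width: 0.0637
gripper_force: 0.0
t: 5.6
tool_pos: [0.4589, -0.2415, 0.0046]
tool_rot: [-2.636, -1.709, 0.0]
ft_force: [1.0, 0.3, -0.1]
grip_width: 0.0641
gripper_force: 0.0
t: 6.2
tool_pos: [0.4589, -0.2415, 0.0047]
tool_rot: [-2.635, -1.71, 0.0]
ft_force: [0.3, -0.9, -0.0]
grip_width: 0.0451
gripper_force: 12.0
```

```bash
python3 -m jog '[{"gripper":40,"linear":[0,0,0.3],"turn":0},{"gripper":40,"linear":[0,0,0.7],"turn":0},{"gripper":40,"linear":[0,0,1],"turn":0},{"gripper":40,"linear":[0,0,1],"turn":0}]'
python3 -m jog '[{"gripper":40,"linear":[0,0,0.4],"turn":0},{"gripper":40,"linear":[0,0,0.8],"turn":0},{"gripper":40,"linear":[0,0,0.8],"turn":0}]'
python3 - <<'E'
from h import *
snap("c")
S,T=load("c","scene"),load("c","top")
p=proj(S,r.get_obs()["tool_pos"])[0];q=proj(T,r.get_obs()["tool_pos"])[0];print(p,q)
a=lambda c,p:cv2.resize(c["img"][int(p[1])-30:int(p[1])+30,int(p[0])-20:int(p[0])+20],None,fx=10,fy=10,interpolation=cv2.INTER_CUBIC)
cv2.imwrite("pics/c.png",np.hstack([a(S,p),a(T,q)]))
E
```

```text
t: 6.6
tool_pos: [0.4611, -0.243, 0.1088]
tool_rot: [2.629, 1.706, 0.005]
ft_force: [0.2, -1.2, -1.4]
grip_width: 0.045
gripper_force: 12.0
t: 6.9
tool_pos: [0.4611, -0.243, 0.1889]
tool_rot: [2.629, 1.706, 0.005]
ft_force: [0.3, -0.9, -0.5]
grip_width: 0.0448
gripper_force: 12.0
[172.98299247 208.85310894] [334.65577417 208.46088334]
```

View pics/c.png

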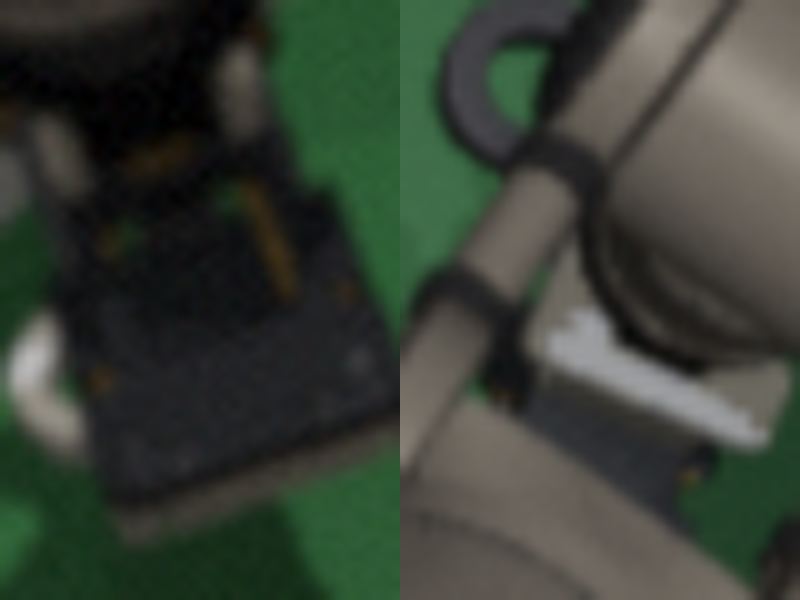

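The right panel shows only the gripper's back and the left panel only the body, so the ring is hidden from both views. The grip width of 45 mm at 12 N confirms it is held. I'm refining the ball position while moving toward it.

```bash
python3 - <<'E'
from h import *
S,T=load("a","scene"),load("a","top")
print(tri((S,(283.94,183.40)),(T,(242.59,177.38))), onz(S,(283.94,183.4),.092),onz(T,(242.59,177.38),.092))
E
python3 -m jog '[{"gripper":40,"linear":[0.1,0.3,0],"turn":0},{"gripper":40,"linear":[0.25,0.65,0],"turn":0},{"gripper":40,"linear":[0.4,1,0],"turn":0},{"gripper":40,"linear":[0.4,1,0],"turn":0}]'
python3 -m jog '[{"gripper":40,"linear":[0.1,0.3,0],"turn":0},{"gripper":40,"linear":[0.25,0.65,0],"turn":0},{"gripper":40,"linear":[0.4,1,0],"turn":0},{"gripper":40,"linear":[0.4,1,0],"turn":0}]'
python3 -m jog '[{"gripper":40,"linear":[0.1,0.3,0],"turn":0},{"gripper":40,"linear":[0.25,0.65,0],"turn":0},{"gripper":40,"linear":[0.4,1,0],"turn":0},{"gripper":40,"linear":[0.4,1,0],"turn":0},{"gripper":40,"linear":[0.4,1,0],"turn":0},{"gripper":40,"linear":[0.4,1,0],"turn":0}]'
```

```text
(array([0.57862749, 0.0555197 , 0.08578101]), [np.float64(0.00010505864347002536), np.float64(0.00010505864347011756)]) [0.58070527 0.05257615 0.092     ] [0.57754757 0.0553511  0.092     ]
t: 7.4
tool_pos: [0.499, -0.1375, 0.1823]
tool_rot: [-2.628, -1.713, 0.002]
ft_force: [-0.2, -0.2, -1.3]
grip_width: 0.045
gripper_force: 12.0
t: 7.8
tool_pos: [0.5391, -0.0384, 0.1826]
tool_rot: [-2.63, -1.713, 0.002]
ft_force: [0.1, 0.0, -1.3]
grip_width: 0.0449
gripper_force: 12.0
t: 8.4
tool_pos: [0.5782, 0.057, 0.1836]
tool_rot: [-2.636, -1.708, 0.003]
ft_force: [0.3, -0.1, -2.0]
grip_width: 0.0451
gripper_force: 12.0
```

```bash
python3 -m jog '[{"gripper":40,"linear":[0,-0.02,-0.2],"turn":0},{"gripper":40,"linear":[0,-0.04,-0.4],"turn":0},{"gripper":40,"linear":[0,-0.04,-0.4],"turn":0},{"gripper":40,"linear":[0,-0.04,-0.4],"turn":0},{"gripper":40,"linear":[0,-0.04,-0.4],"turn":0}]'
for i in 1 2 3; do python3 -m jog '[{"gripper":40,"linear":[0,0,0],"turn":0}]' | sed -n '2p;4p'; done
python3 -c "
from h import *
snap('d');S,T=load('d','scene'),load('d','top')
f=lambda c,x,y:cv2.resize(c['img'][y-30:y+30,x-20:x+20],None,fx=10,fy=10,interpolation=cv2.INTER_CUBIC)
cv2.imwrite('pics/d.png',np.hstack([f(S,285,178),f(T,243,177)]))"
```

```text
t: 8.9
tool_pos: [0.5795, 0.0539, 0.1459]
tool_rot: [2.635, 1.708, 0.002]
ft_force: [0.9, 0.2, -0.7]
grip_width: 0.0451
gripper_force: 12.0
tool_pos: [0.5795, 0.0542, 0.1459]
ft_force: [-0.2, -0.0, -1.2]
tool_pos: [0.5793, 0.0544, 0.1455]
ft_force: [0.3, 0.5, -0.2]
tool_pos: [0.5791, 0.0545, 0.1452]
ft_force: [0.3, 0.4, -0.9]
```

View pics/d.png

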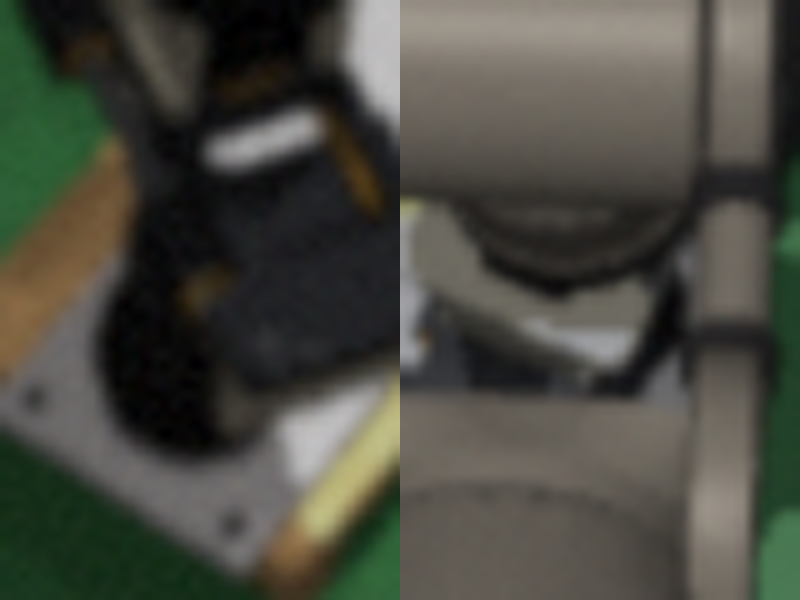

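The left panel shows the gripper finger over the ball at scene pixel about (283,183), with the ring hidden. The arm has settled on its commanded pose. Lowering by feel.

```bash
python3 -m jog '[{"gripper":40,"linear":[0,0,-0.06],"turn":0},{"gripper":40,"linear":[0,0,-0.12],"turn":0},{"gripper":40,"linear":[0,0,-0.17],"turn":0},{"gripper":40,"linear":[0,0,-0.17],"turn":0},{"gripper":40,"linear":[0,0,-0.17],"turn":0},{"gripper":40,"linear":[0,0,-0.17],"turn":0}]' | sed -n '2p;4p'
for i in 1 2 3; do python3 -m jog '[{"gripper":40,"linear":[0,0,-0.01],"turn":0},{"gripper":40,"linear":[0,0,-0.01],"turn":0},{"gripper":40,"linear":[0,0,-0.01],"turn":0}]' | sed -n '2p;4p'; done
```

```text
tool_pos: [0.5791, 0.0544, 0.1279]
ft_force: [-0.1, 1.3, -0.7]
tool_pos: [0.579, 0.0544, 0.1268]
ft_force: [-0.1, 0.1, -1.1]
tool_pos: [0.5789, 0.0544, 0.1257]
ft_force: [0.1, 0.5, -0.3]
tool_pos: [0.5789, 0.0544, 0.1247]
ft_force: [0.0, 0.4, -0.9]
```

```bash
for i in 1 2 3; do python3 -m jog '[{"gripper":40,"linear":[0,0,-0.01],"turn":0},{"gripper":40,"linear":[0,0,-0.01],"turn":0},{"gripper":40,"linear":[0,0,-0.01],"turn":0}]' | sed -n '2p;4p'; python3 -c "
from bench import r
o=r.get_obs();print(o['torque'],o['ft_force'])"; done
```

```text
tool_pos: [0.5791, 0.0544, 0.1242]
ft_force: [-0.8, -0.2, 3.6]
[-0.15877834  0.29435936 -0.0244298 ] [-0.8040613  -0.24510276  3.61321108]
tool_pos: [0.5792, 0.0544, 0.1238]
ft_force: [-2.1, 0.1, 7.7]
[-0.13314359  0.53976845  0.01897572] [-2.14456767  0.11714156  7.70721113]
tool_pos: [0.5794, 0.0544, 0.1234]
ft_force: [-3.0, -0.4, 11.8]
[-0.08886283  0.77501379 -0.04964185] [-3.03704707 -0.4026682  11.77766704]
```

```bash
python3 -m jog '[{"gripper":40,"linear":[0,0,0.03],"turn":0},{"gripper":40,"linear":[-0.02,0,0.03],"turn":0},{"gripper":40,"linear":[-0.02,0,0.03],"turn":0},{"gripper":40,"linear":[-0.02,0,0.02],"turn":0},{"gripper":40,"linear":[-0.02,0,0.01],"turn":0},{"gripper":40,"linear":[-0.02,0,0.01],"turn":0},{"gripper":40,"linear":[-0.02,0,0.01],"turn":0}]' | sed -n '2p;4p'
for i in 1 2; do python3 -c "
from bench import r
o=r.get_obs();print(o['torque'],o['ft_force'])";
 python3 -m jog '[{"gripper":40,"linear":[0,0,-0.01],"turn":0},{"gripper":40,"linear":[0,0,-0.01],"turn":0},{"gripper":40,"linear":[0,0,-0.01],"turn":0}]' | sed -n '2p;4p'; done;  python3 -c "
from bench import r
o=r.get_obs();print(o['torque'],o['ft_force'])"
```

```text
tool_pos: [0.5776, 0.0544, 0.1236]
ft_force: [-0.8, -0.5, 7.2]
[-0.09140301  0.19337753  0.03841769] [-0.77195014 -0.45937152  7.205115  ]
tool_pos: [0.5777, 0.0543, 0.1231]
ft_force: [-2.1, -0.1, 9.7]
[-0.15295059  0.33362337  0.00415433] [-2.10558961 -0.07108519  9.65928939]
tool_pos: [0.5777, 0.0543, 0.1226]
ft_force: [-4.8, -0.6, 13.4]
[-0.16215362  0.64842751 -0.01121244] [-4.81201173 -0.56065456 13.36054781]
```

The force-balance point has moved across, so the centre lies about 1 mm back in x. I'm placing the ring there with a light touch and letting go.

```bash
python3 -m jog '[{"gripper":40,"linear":[0,0,0.06],"turn":0},{"gripper":40,"linear":[0.01,0,0.06],"turn":0},{"gripper":40,"linear":[0.01,0,0.06],"turn":0},{"gripper":40,"linear":[0.01,0,0.045],"turn":0},{"gripper":40,"linear":[0.01,0,0.03],"turn":0},{"gripper":40,"linear":[0.01,0,0.028],"turn":0},{"gripper":40,"linear":[0.01,0,0.028],"turn":0},{"gripper":40,"linear":[0.01,0,0.028],"turn":0}]' | sed -n '2p;4p'
python3 -m jog '[{"gripper":48,"linear":[0,0,0],"turn":0},{"gripper":48,"linear":[0,0,0],"turn":0},{"gripper":52,"linear":[0,0,0],"turn":0},{"gripper":64,"linear":[0,0,0],"turn":0},{"gripper":64,"linear":[0,0,0],"turn":0},{"gripper":64,"linear":[0,0,0],"turn":0}]'
python3 -m jog '[{"gripper":64,"linear":[0,0,0.1],"turn":0},{"gripper":64,"linear":[0,0,0.3],"turn":0},{"gripper":64,"linear":[0,0,0.6],"turn":0},{"gripper":64,"linear":[0,0,0.9],"turn":0},{"gripper":64,"linear":[0,0,1],"turn":0}]'
python3 -m jog '[{"gripper":64,"linear":[-0.1,0.4,0],"turn":0},{"gripper":64,"linear":[-0.2,0.8,0],"turn":0},{"gripper":64,"linear":[-0.25,1,0],"turn":0},{"gripper":64,"linear":[-0.25,1,0],"turn":0}]'
python3 -c "
from h import *
snap('e');S,T=load('e','scene'),load('e','top')
f=lambda c,x,y:cv2.resize(c['img'][y-30:y+30,x-20:x+20],None,fx=10,fy=10,interpolation=cv2.INTER_CUBIC)
cv2.imwrite('pics/e.png',np.hstack([f(S,285,178),f(T,243,177)]))"
```

```text
tool_pos: [0.5779, 0.0544, 0.1234]
ft_force: [0.1, -0.7, -0.7]
t: 14.4
tool_pos: [0.578, 0.0544, 0.1236]
tool_rot: [2.636, 1.71, 0.0]
ft_force: [-0.7, 0.2, -0.4]
grip_width: 0.0638
gripper_force: 0.0
t: 14.9
tool_pos: [0.5794, 0.0544, 0.2276]
tool_rot: [2.632, 1.708, 0.008]
ft_force: [0.8, -0.4, 0.2]
grip_width: 0.0637
gripper_force: 0.0
t: 15.3
tool_pos: [0.5518, 0.157, 0.2232]
tool_rot: [-2.632, -1.714, 0.001]
ft_force: [-0.7, -0.3, -1.0]
grip_width: 0.0637
gripper_force: 0.0
```

View pics/e.png

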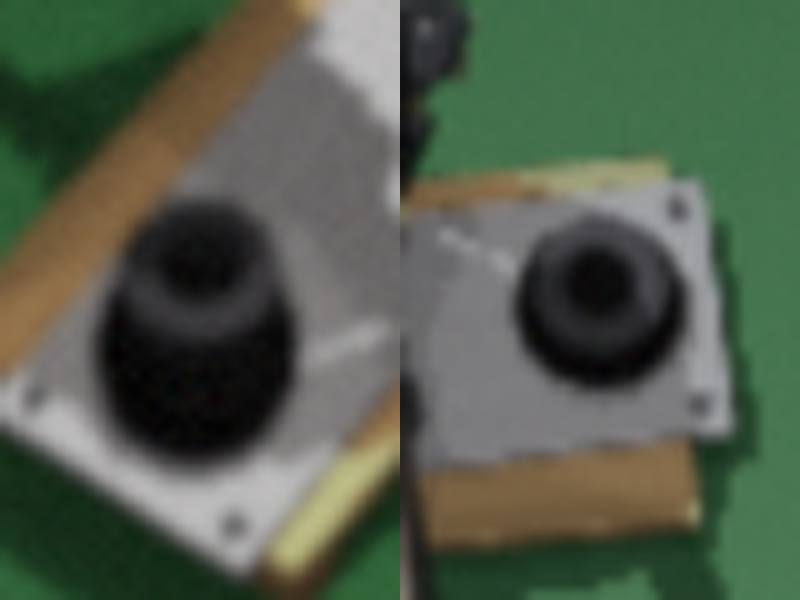

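The ring sits level and centred on the ball in both views: hole at crop (203,262) on the left and (200,280) on the right. Next I check the numbers and the fin position.

```bash
python3 - <<'E'
from h import *
np.set_printoptions(precision=4,suppress=True)
S,T=load("e","scene"),load("e","top")
t=lambda X,Y:((X+.5)/4.5-.5+170,(Y+.5)/4.5-.5+120)
s=lambda X,Y:((X+.5)/3.75-.5+145,(Y+.5)/3.75-.5+120)
print("ring",onz(S,(284.8,173.7),.1395)-onz(S,(283.94,183.4),.092),onz(T,(242.55,174.55),.1395)-onz(T,(242.59,177.38),.092))
print("fin corners T",[onz(T,t(*q),.113)[:2] for q in [(73,295),(136,290),(136,268),(73,272)]])
fin=[.5577,.2233,.113]
d=np.array([-.1197,.9928]);n=np.array([.9928,.1197])
P=[list(np.array(fin[:2])+a*d*.025+b*n*.007)+[.113] for a,b in((1,1),(1,-1),(-1,-1),(-1,1))]
out=[]
for c,(x,y,w,h,k),nm in((load("a","scene"),(290,120,50,50,8),"S"),(load("a","top"),(170,155,50,50,8),"T")):
    im=cv2.resize(c["img"][y:y+h,x:x+w],None,fx=k,fy=k,interpolation=cv2.INTER_CUBIC)
    q=((proj(c,P)-[x,y]+.5)*k-.5).astype(int);cv2.polylines(im,[q],True,(0,0,255),1);out.append(im)
cv2.imwrite("pics/f.png",np.hstack(out))
E
```

```text
ring [-0.0027  0.0028  0.0475] [ 0.0008 -0.0018  0.0475]
fin corners T [array([0.5478, 0.2455]), array([0.5514, 0.1984]), array([0.5681, 0.1987]), array([0.5653, 0.2459])]
```

View pics/f.png

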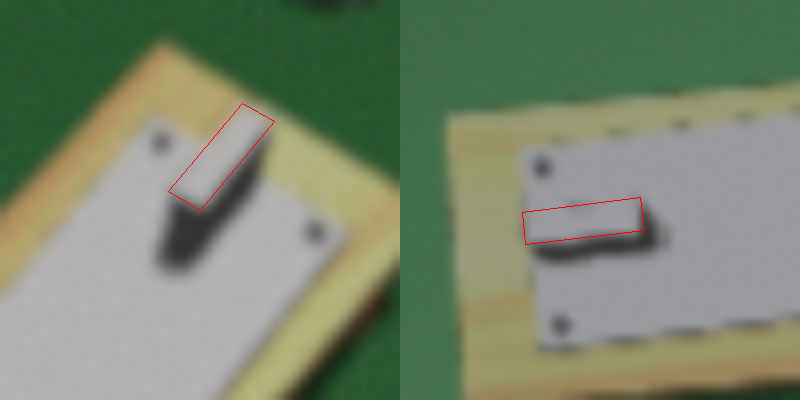

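The projected fin outline (red) lands on the fin in both views. The ring is within 3 mm of centre, so I can grip the fin.

```bash
python3 -m jog '[{"gripper":50,"linear":[0.02,0.3,0],"turn":0.02},{"gripper":50,"linear":[0.05,0.6,0],"turn":0.043},{"gripper":50,"linear":[0.05,0.69,0],"turn":0.065},{"gripper":50,"linear":[0.05,0.69,0],"turn":0.086},{"gripper":50,"linear":[0.05,0.69,0],"turn":0.086},{"gripper":50,"linear":[0.05,0.69,0],"turn":0.086},{"gripper":50,"linear":[0.05,0.69,0],"turn":0.086}]'
python3 -m jog '[{"gripper":50,"linear":[0,0,-0.2],"turn":0},{"gripper":50,"linear":[0,0,-0.5],"turn":0},{"gripper":50,"linear":[0,0,-0.8],"turn":0},{"gripper":50,"linear":[0,0,-0.8],"turn":0},{"gripper":50,"linear":[0,0,-0.8],"turn":0},{"gripper":50,"linear":[0,0,-0.8],"turn":0}]'
```

```text
t: 16.1
tool_pos: [0.5583, 0.2225, 0.2235]
tool_rot: [2.088, 2.347, -0.0]
ft_force: [0.8, 0.4, 0.0]
grip_width: 0.0496
gripper_force: 0.0
t: 16.7
tool_pos: [0.5591, 0.2235, 0.1455]
tool_rot: [2.083, 2.349, 0.004]
ft_force: [0.6, 0.2, 0.9]
grip_width: 0.0505
gripper_force: 0.0
```

```bash
python3 -m jog '[{"gripper":50,"linear":[0,0,-0.2],"turn":0},{"gripper":50,"linear":[0,0,-0.4],"turn":0},{"gripper":50,"linear":[0,0,-0.6],"turn":0},{"gripper":50,"linear":[0,0,-0.63],"turn":0},{"gripper":50,"linear":[0,0,-0.63],"turn":0},{"gripper":50,"linear":[0,0,-0.63],"turn":0},{"gripper":30,"linear":[0,0,-0.63],"turn":0}]'
python3 -m jog '[{"gripper":24,"linear":[0,0,0],"turn":0},{"gripper":20,"linear":[0,0,0],"turn":0},{"gripper":17,"linear":[0,0,0],"turn":0},{"gripper":15,"linear":[0,0,0],"turn":0},{"gripper":10,"linear":[0,0,0],"turn":0},{"gripper":5,"linear":[0,0,0],"turn":0},{"gripper":5,"linear":[0,0,0],"turn":0},{"gripper":5,"linear":[0,0,0],"turn":0}]' 5
python3 -m jog '[{"gripper":5,"linear":[0,0,0],"turn":0},{"gripper":5,"linear":[0,0,0],"turn":0},{"gripper":5,"linear":[0,0,0],"turn":0}]' 25
```

```text
t: 17.4
tool_pos: [0.5589, 0.2237, 0.0821]
tool_rot: [2.083, 2.35, 0.004]
ft_force: [0.1, 1.3, -0.5]
grip_width: 0.0456
gripper_force: 0.0
t: 18.2
tool_pos: [0.5577, 0.2234, 0.0805]
tool_rot: [-2.083, -2.351, 0.001]
ft_force: [-1.6, -0.3, 2.4]
grip_width: 0.014
gripper_force: 5.0
t: 18.5
tool_pos: [0.5578, 0.2234, 0.0805]
tool_rot: [-2.083, -2.351, 0.0]
ft_force: [-2.2, -0.1, 1.2]
grip_width: 0.014
gripper_force: 25.0
```

```bash
python3 -m jog '[{"gripper":5,"linear":[0.001,-0.008,0],"turn":0},{"gripper":5,"linear":[0.002,-0.024,0],"turn":0},{"gripper":5,"linear":[0.004,-0.048,0],"turn":0},{"gripper":5,"linear":[0.007,-0.075,0],"turn":0},{"gripper":5,"linear":[0.009,-0.1,0],"turn":0},{"gripper":5,"linear":[0.012,-0.13,0],"turn":0},{"gripper":5,"linear":[0.014,-0.16,0],"turn":0},{"gripper":5,"linear":[0.017,-0.19,0],"turn":0}]'
python3 -m jog '[{"gripper":5,"linear":[0.003,-0.03,0],"turn":0},{"gripper":5,"linear":[0.005,-0.06,0],"turn":0},{"gripper":5,"linear":[0.008,-0.09,0],"turn":0},{"gripper":5,"linear":[0.011,-0.12,0],"turn":0},{"gripper":5,"linear":[0.013,-0.145,0],"turn":0},{"gripper":5,"linear":[0.015,-0.165,0],"turn":0},{"gripper":5,"linear":[0.016,-0.18,0],"turn":0},{"gripper":5,"linear":[0.017,-0.185,0],"turn":0}]'
python3 -c "
from h import *
snap('g');S,T=load('g','scene'),load('g','top')
f=lambda c,x,y:cv2.resize(c['img'][y-30:y+30,x-20:x+20],None,fx=10,fy=10,interpolation=cv2.INTER_CUBIC)
cv2.imwrite('pics/g.png',np.hstack([f(S,275,188),f(T,253,177)]))"
```

```text
t: 19.3
tool_pos: [0.5597, 0.2041, 0.0806]
tool_rot: [2.084, 2.351, 0.0]
ft_force: [0.2, 3.4, -0.0]
grip_width: 0.0135
gripper_force: 25.0
t: 20.1
tool_pos: [0.5614, 0.1858, 0.0806]
tool_rot: [2.084, 2.351, 0.0]
ft_force: [-0.6, 4.2, -0.6]
grip_width: 0.0137
gripper_force: 25.0
```

View pics/g.png

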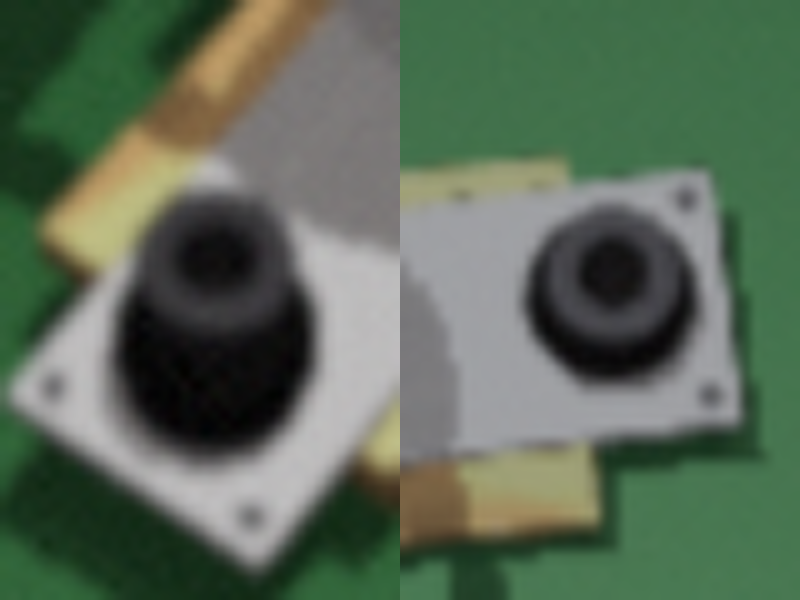

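The ring is still centred on the ball after the first 38 mm of sliding (hole at about crop (213,258) on the left and (212,272) on the right). Continuing.

```bash
python3 -m jog '[{"gripper":5,"linear":[0.001,-0.008,0],"turn":0},{"gripper":5,"linear":[0.002,-0.024,0],"turn":0},{"gripper":5,"linear":[0.004,-0.048,0],"turn":0},{"gripper":5,"linear":[0.007,-0.075,0],"turn":0},{"gripper":5,"linear":[0.009,-0.1,0],"turn":0},{"gripper":5,"linear":[0.012,-0.13,0],"turn":0},{"gripper":5,"linear":[0.014,-0.16,0],"turn":0},{"gripper":5,"linear":[0.017,-0.19,0],"turn":0}]' | sed -n '2p;4p'
python3 -m jog '[{"gripper":5,"linear":[0.003,-0.03,0],"turn":0},{"gripper":5,"linear":[0.005,-0.06,0],"turn":0},{"gripper":5,"linear":[0.008,-0.09,0],"turn":0},{"gripper":5,"linear":[0.011,-0.12,0],"turn":0},{"gripper":5,"linear":[0.014,-0.15,0],"turn":0},{"gripper":5,"linear":[0.016,-0.18,0],"turn":0},{"gripper":5,"linear":[0.019,-0.21,0],"turn":0},{"gripper":5,"linear":[0.022,-0.24,0],"turn":0}]' | sed -n '2p;4p'
python3 -m jog '[{"gripper":5,"linear":[0.003,-0.03,0],"turn":0},{"gripper":5,"linear":[0.005,-0.06,0],"turn":0},{"gripper":5,"linear":[0.008,-0.09,0],"turn":0},{"gripper":5,"linear":[0.011,-0.12,0],"turn":0},{"gripper":5,"linear":[0.014,-0.15,0],"turn":0},{"gripper":5,"linear":[0.016,-0.18,0],"turn":0},{"gripper":5,"linear":[0.019,-0.21,0],"turn":0},{"gripper":5,"linear":[0.022,-0.24,0],"turn":0}]' | sed -n '2p;4p'
python3 -m jog '[{"gripper":5,"linear":[0.003,-0.03,0],"turn":0},{"gripper":5,"linear":[0.005,-0.06,0],"turn":0},{"gripper":5,"linear":[0.008,-0.09,0],"turn":0},{"gripper":5,"linear":[0.011,-0.12,0],"turn":0},{"gripper":5,"linear":[0.013,-0.145,0],"turn":0},{"gripper":5,"linear":[0.015,-0.165,0],"turn":0},{"gripper":5,"linear":[0.016,-0.18,0],"turn":0},{"gripper":5,"linear":[0.017,-0.185,0],"turn":0}]' 45
python3 -c "
from h import *
snap('i');S,T=load('i','scene'),load('i','top')
f=lambda c,x,y:cv2.resize(c['img'][y:y+75,x:x+50],None,fx=8,fy=8,interpolation=cv2.INTER_CUBIC)
cv2.imwrite('pics/i.png',np.hstack([f(S,240,180),f(T,260,140)]))"
```

```text
tool_pos: [0.5631, 0.1666, 0.0805]
ft_force: [-0.0, 4.0, -0.1]
tool_pos: [0.5653, 0.1427, 0.0806]
ft_force: [-1.1, 3.4, 1.8]
tool_pos: [0.5675, 0.1188, 0.0807]
ft_force: [-1.1, 4.7, 2.4]
t: 23.4
tool_pos: [0.5692, 0.1004, 0.0807]
tool_rot: [-2.084, -2.351, -0.001]
ft_force: [-0.2, 4.9, 3.2]
grip_width: 0.0136
gripper_force: 45.0
```

View pics/i.png

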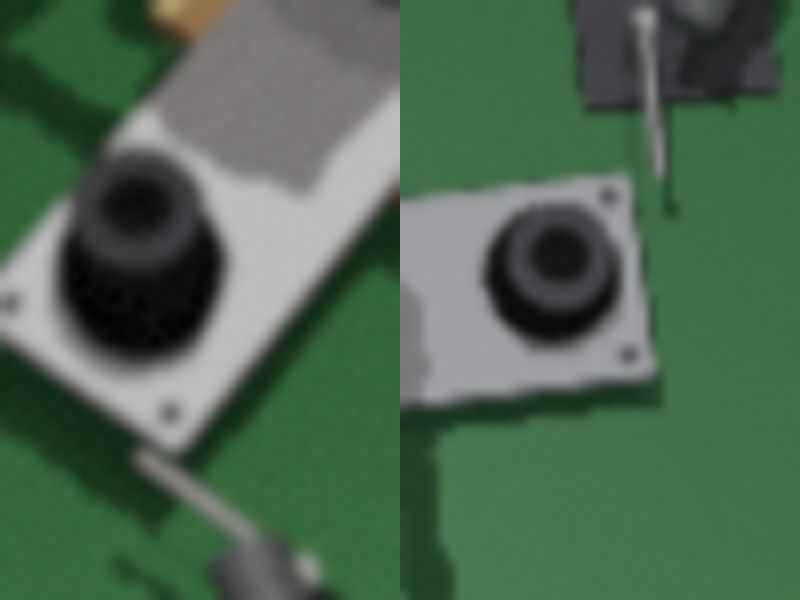

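The ring is still centred. The plate's corners show at right crop (231,177) and (257,374), and the pointer tip at (260,180) right and (138,455) left. Computing the remainder.

```bash
python3 - <<'E'
from h import *
np.set_printoptions(precision=4,suppress=True)
S,T=load("i","scene"),load("i","top")
k=lambda X,Y,x,y:((X+.5)/8-.5+x,(Y+.5)/8-.5+y)
A,B=onz(T,k(231,177,260,140),.068),onz(T,k(257,374,260,140),.068); tip=onz(T,k(261,181,260,140),.08)
As=onz(S,k(180,453,240,180),.068); tips=onz(S,k(138,456,240,180),.08)
print(A,B,tip,"scene",As,tips, tri((S,k(138,456,240,180)),(T,k(261,181,260,140)))[0])
for th in(.08,.09,.1):
    u=np.array([np.sin(th),-np.cos(th),0]); a=.12-th
    print(th,"top",(tip-(A+B)/2)@u,"scene",(tips-As)@u - .045*np.sin(a), )
# camera-based pointer axis direction check of the yaw
print(onz(T,k(245,18,260,140),.08)-tip)
E
```

```text
[ 0.6371 -0.1037  0.068 ] [ 0.5499 -0.1138  0.068 ] [ 0.6326 -0.1159  0.08  ] scene [ 0.641  -0.1012  0.068 ] [ 0.635  -0.1158  0.08  ] [ 0.6337 -0.1155  0.0772]
0.08 top 0.01028230766907284 scene 0.012183982041783998
0.09 top 0.010666184598881476 scene 0.012561064367689147
0.1 top 0.011048994919118683 scene 0.012936890597625048
[0.0727 0.0059 0.    ]
```

```bash
python3 -m jog '[{"gripper":5,"linear":[0.001,-0.01,0],"turn":0},{"gripper":5,"linear":[0.002,-0.03,0],"turn":0},{"gripper":5,"linear":[0.005,-0.055,0],"turn":0},{"gripper":5,"linear":[0.007,-0.08,0],"turn":0},{"gripper":5,"linear":[0.009,-0.1,0],"turn":0},{"gripper":5,"linear":[0.01,-0.11,0],"turn":0},{"gripper":5,"linear":[0.01,-0.111,0],"turn":0},{"gripper":5,"linear":[0.01,-0.111,0],"turn":0}]' 45
python3 -m jog '[{"gripper":5,"linear":[0,0,0],"turn":0},{"gripper":5,"linear":[0,0,0],"turn":0},{"gripper":5,"linear":[0,0,0],"turn":0},{"gripper":5,"linear":[0,0,0],"turn":0}]'
python3 -c "
from h import *
snap('j');S,T=load('j','scene'),load('j','top')
f=lambda c,x,y:cv2.resize(c['img'][y:y+75,x:x+50],None,fx=8,fy=8,interpolation=cv2.INTER_CUBIC)
cv2.imwrite('pics/j.png',np.hstack([f(S,240,180),f(T,260,140)]))"
```

```text
t: 24.3
tool_pos: [0.5702, 0.0894, 0.0807]
tool_rot: [2.084, 2.351, 0.001]
ft_force: [-0.5, 5.7, 3.1]
grip_width: 0.0138
gripper_force: 45.0
t: 24.7
tool_pos: [0.5702, 0.0894, 0.0807]
tool_rot: [2.084, 2.351, 0.0]
ft_force: [-1.3, 5.2, 3.7]
grip_width: 0.0136
gripper_force: 45.0
```

View pics/j.png

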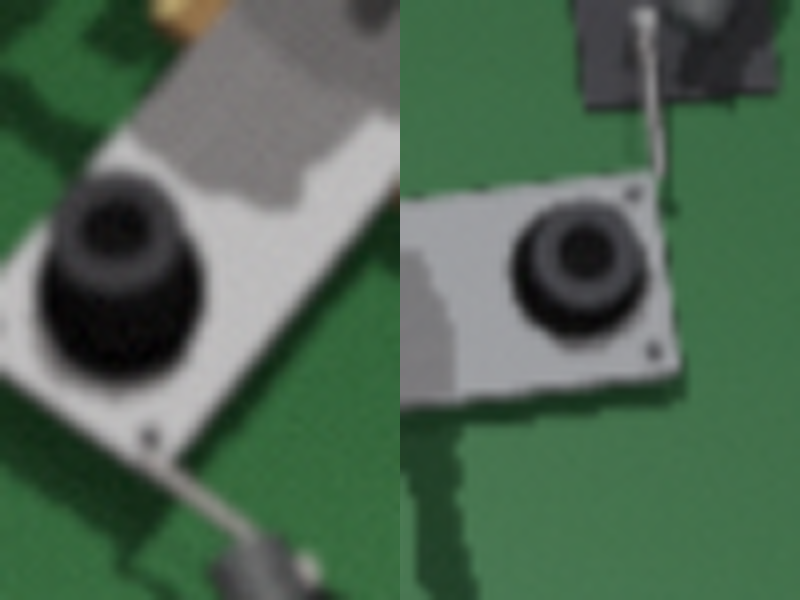

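The leading edge is level with the pointer in both views, the ring is centred, and the arm is still, with a steady hold-down force.

```bash
python3 -c "
from bench import r
print(r.finish_job())"
```

```text
the job is handed in; nothing more can be done
None
```

I handed the job in, and no verdict came back: the last pictures show the ring balanced and centred on the ball, the plate's edge level with the pointer to within my roughly 2 mm measuring error, and the gripper holding the fin with the plate on the riser.

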